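# Shut the orange drinks tap

### The arm

A 7-joint arm with a two-finger parallel gripper is mounted at the origin on the work surface. World frame = base frame: x ahead of the robot, y to its left, z up, the work surface at z = 0. Lengths are in m, angles in rad, forces in N, time in s.
With the tool pointing down it reaches from about 0.4 to 0.9 m from the base axis. Payload 5.5 kg.
Tool frame: the origin (TCP) lies at the very end of the fingers, on their centre line; the grasp point (between the pads) lies 19 mm behind it; z points along the fingers, y is the direction in which the jaws open and shut (so a half turn about z gives the same grasp; the last joint's range is limited). The gripper opens to 85 mm and grips with 20 to 120 N. Pads are 22 mm wide; open, the fingers measure 114 mm over their backs; the gripper's body (76 mm by 85 mm) begins 54 mm behind the grasp point. The pads swing forward as they close: fully open they stand 13 mm farther back than shut.
Start: joints at [0.263, 0.501, -0.427, 1.55, 0.221, 1.138, -0.21], TCP at [0.65, 0, 0.231] pointing down, gripper open.
Joint ranges: [-2.88, 2.88], [-0.31, 2.03], [-1.54, 1.56], [0.2, 2.42], [-1.41, 4.55], [0.19, 2.02], [-2.57, 2.57]. Speed limits (rad/s): [2.57, 2.57, 3.14, 3.14, 3.14, 3.14, 3.14].

### API

Orientations are given as a unit quaternion [x, y, z, w].
In Python, from workcell import sense, get_image, camera_params, sign_off gives the robot as it stands. The module is installed in compiled form; this text tells all that it offers.
- The arm moves only by the shell command python3 -m crank 'ROWS' [OPENING] [FORCE]. ROWS is JSON, a list of rows, each a list of 2 entries, a list of its own where there are three numbers: the shift along the tool's x, y, z in cm, then the turn, a rotation vector about the tool's x, y, z in rad. A call has 1 to 5 rows; each row is the pose to reach, as a shift and turn from the pose measured when the call began, along the tool's axes at that moment; what a row does not reach only later rows make up. A row lasts 1/12 s, in which the tool goes at most 41.7 mm and 7.16 degrees, less where a joint would pass 70% of its speed; a pose out of reach is approached as far as the arm can. A call with a gripper value outside its range is refused whole. OPENING is the finger opening in cm, from 0 to 8.54, set as the call begins (- or left out, the last holds). The fingers move at their own pace and stop on an object; FORCE is the grip in N (left out, the last holds). Time passes only in rows, so rows that repeat a pose let the fingers close. It gives the time, the measured TCP pose, the force and the opening at its end, in the units of the state.
- sense(): the state, without advancing time (a new reading comes with each control period).
- get_image(name): name is "scene" or "side" or "wrist"; returns the picture (480x640x3 uint8, red, green, blue); there is no depth.
- camera_params(name): a dict with "fovy" (degrees; the focal length in pixels is half the picture's height over the tangent of half this angle, whatever the lens; pixels are square), "cx", "cy" (the principal point, pixels), "cam_to_world" (4x4, takes a point from camera to world coordinates). Camera axes: x right, y down, z forward; pixel columns grow to the right and rows downward; lengths in m; the calibration is good to about 2 mm. A picture is of the moment at which its call begins: read the wrist's pose just before it. camera_params takes no time and is no camera call; for the wrist camera it gives the pose at the moment of the call.
- sign_off(): hands the job in, once; it reports no verdict.
The state is a dict: "time": time; "joint_pos": joint angles; "dq": joint speeds; "joint_efforts": joint torques, N m; "position": TCP position; "orientation": TCP orientation; "wrist_force": force on the tool from outside, world axes, zero at the start; "moment": the same for the moment, N m; "width": finger opening in m.
Only numpy, scipy, OpenCV 4.12 (cv2) and the standard library are available. Lean on these libraries where they do the work, as an engineer would, in place of code of your own. Each camera call takes 0.05 s, during which the arm holds its last target. There are 200 camera calls.

### The job

The orange drink has run out. Of the three steel drink taps, shut the one with the orange lever: push that lever down about its pivot until it lies fully down, level, and leave it there. Leave the green lever standing up and the blue lever lying down, as they are.

Things in the scene. Friction and masses are not known exactly. Their poses are not given: they have to be found in the camera images.
- orange_lever (a joint): Angle of the orange lever above level, rad: 0 = level on its rigid stop (shut), growing as it rises; range 0 to 0.7, starts at 0.42 to 0.6. Friction hinge: stays where left, 2 to 3 N on the paddle moves it. Pivot pin: level, 205 mm above the table, on the axis of a fixed steel column 54 mm across, 182 mm tall (pin cheeks reach 213 mm), on a drip tray. Taps in a rough row, 200 to 380 mm apart.
- orange_tip (a point): Centre of the lever's free end face, 100 mm from the pivot: 38 mm of steel rod 10 mm thick, then an orange paddle 62 mm long, 20 wide, 12 thick. x runs from here along the lever to the pivot (level when shut), y along the pin, z out of the paddle's upper face, 6 mm above the centre line. Free end towards the robot within 23 degrees. Under it a nozzle, top 174 mm high, up to 85 mm from the pivot.
- green_tip (a point): Centre of the free end face of the green lever of the green tap, a bystander built like the orange one, with the same axes and sizes, in the same row in any order; its lever stands raised 0.42 to 0.6 rad (that tap is in use). It must stay where it is, within 15 mm.
- blue_tip (a point): Centre of the free end face of the blue lever of the blue tap, a bystander built like the orange one, with the same axes and sizes, in the same row in any order; its lever already lies down, 0 to 0.05 rad. It must stay where it is, within 15 mm.
There are look-alikes about, which are no part of the job. Leave any yellow look-alike of the part that bears orange_lever alone.

How it is judged:
By the outcome, as a careful person would: the job done as asked, in the order asked, and still so for the second after the job is handed in, with the robot touching nothing.
It also fails if it takes over 26 s, if anything falls off the work surface, if the arm or the gripper's body presses on something with over 40 N, if the wrist force passes 120 N, or if a joint passes its speed limit or range.

## Working session

There is one attempt and no reset: what is moved stays moved. The work goes in short steps, Python scripts to look and compute and a shell command to move; the robot and the scene stay as the last step left them, time stands still between calls to the robot, and variables do not carry over. Pictures are saved under pics/ and viewed, about 8 in all and at most 12, crops included, and the job is handed in when it is done.

```bash
mkdir -p pics
cat > h.py <<'E'
import numpy as np, cv2
from workcell import sense, get_image, camera_params, sign_off
def grab(n,f):
    p=camera_params(n); im=get_image(n); cv2.imwrite('pics/'+f,im[:,:,::-1]); return im,p
def ray(p,uv):
    T=np.array(p['cam_to_world']); f=240/np.tan(np.radians(p['fovy'])/2)
    d=T[:3,:3]@np.array([(uv[0]-p['cx'])/f,(uv[1]-p['cy'])/f,1]); return T[:3,3],d/np.linalg.norm(d)
def plane(p,uv,z):
    o,d=ray(p,uv); return o+d*(z-o[2])/d[2]
def tri(p1,a,p2,b):
    o1,d1=ray(p1,a);o2,d2=ray(p2,b)
    s=np.linalg.lstsq(np.c_[d1,-d2],o2-o1,rcond=None)[0]
    q1=o1+s[0]*d1;q2=o2+s[1]*d2; return (q1+q2)/2,np.linalg.norm(q1-q2)
def proj(p,X):
    T=np.array(p['cam_to_world']); f=240/np.tan(np.radians(p['fovy'])/2)
    c=T[:3,:3].T@(np.asarray(X)-T[:3,3]); return c[:2]/c[2]*f+[p['cx'],p['cy']]
E
python3 - <<'E'
from h import *
s=sense();print(s['time'],s['position'],s['orientation'])
for n in('scene','side'):
    im,p=grab(n,n+'0.png');print(n,p['fovy'],p['cx'],p['cy'],np.round(p['cam_to_world'],3).tolist())
E
```

```text
0.0 [ 6.49322430e-01 -8.04209765e-05  2.30265757e-01] [ 7.07105829e-01  7.07107080e-01 -6.57867707e-04 -7.00871169e-04]
scene 48.32062717408014 321.3685267433655 242.95766559596862 [[-0.836, 0.399, -0.377, 0.986], [0.549, 0.619, -0.562, 0.665], [0.009, -0.677, -0.736, 1.121], [0.0, 0.0, 0.0, 1.0]]
side 44.88369653241105 327.84702697705546 246.04443785246022 [[0.913, -0.297, 0.278, 0.079], [-0.407, -0.702, 0.584, -0.978], [0.022, -0.647, -0.763, 1.293], [0.0, 0.0, 0.0, 1.0]]
```

View pics/scene0.png

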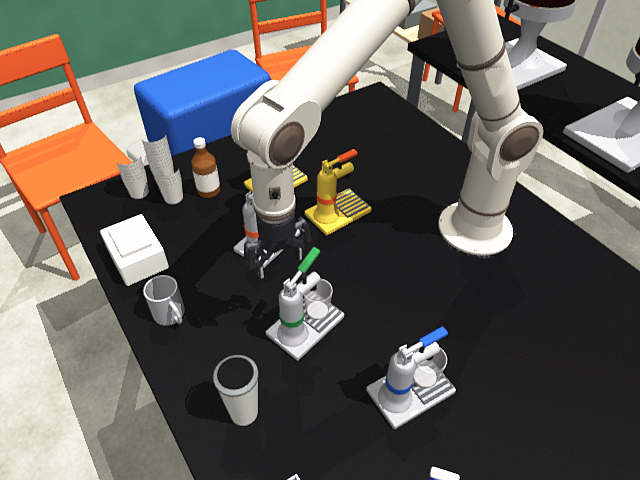

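View pics/side0.png

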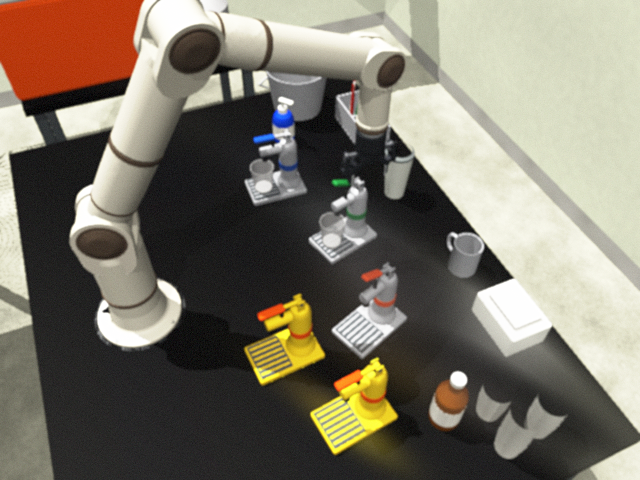

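The side view shows the candidates with an orange lever: the steel tap (lever ~(372,275)), yellow tap A (lever ~(270,312)) and yellow tap B (lever ~(348,381)). The yellow ones are look-alikes, so I choose the steel one at (372,275). In the scene view it is hidden behind the gripper at ~(250,230). I'll check it in a close crop and make rough estimates.

Run:
```python
from h import *
im=cv2.imread('pics/side0.png'); c=im[225:365,310:430]
cv2.imwrite('pics/crop1.png',cv2.resize(c,None,fx=4,fy=4,interpolation=cv2.INTER_CUBIC))
p=camera_params('side');ps=camera_params('scene')
hsv=cv2.cvtColor(im,cv2.COLOR_BGR2HSV)
m=cv2.inRange(hsv,(2,150,110),(14,255,255))
n,l,st,ce=cv2.connectedComponentsWithStats(m)
for i in range(1,n):
    if st[i,4]>25: print(st[i],ce[i].round(1))
for nm,uv,z in [('orange col top',(388,270),.21),('orange tip',(364,278),.245),('green pin',(357,184),.21),('blue pin',(288,138),.21),('yA pin',(299,300),.21),('yB pin',(377,366),.21)]:
    print(nm,plane(p,uv,z).round(3))
print('green tri',tri(p,(336,183),ps,(316,252)),'greenpin',tri(p,(357,184),ps,(291,287)))
```

```text
[    0     0   144   100 11808] [66.3 43.5]
[361 269  21  13 151] [370.9 275. ]
[375 299  19   8  65] [383.4 302.9]
[257 303  29  18 271] [270.4 311.8]
[291 327  21  12  88] [300.8 334.7]
[334 369  28  23 160] [347.3 379.8]
[436 381  31  30 589] [449.5 397.3]
[361 392  25  11  97] [372.  398.4]
orange col top [ 0.575 -0.272  0.21 ]
orange tip [ 0.498 -0.294  0.245]
green pin [0.636 0.021 0.21 ]
blue pin [0.535 0.271 0.21 ]
yA pin [ 0.349 -0.269  0.21 ]
yB pin [ 0.435 -0.488  0.21 ]
green tri (array([0.56567332, 0.01310971, 0.24681222]), np.float64(0.004915342680255948)) greenpin (array([0.64134531, 0.03313158, 0.19746454]), np.float64(0.0014520050629782952))
```

View pics/crop1.png

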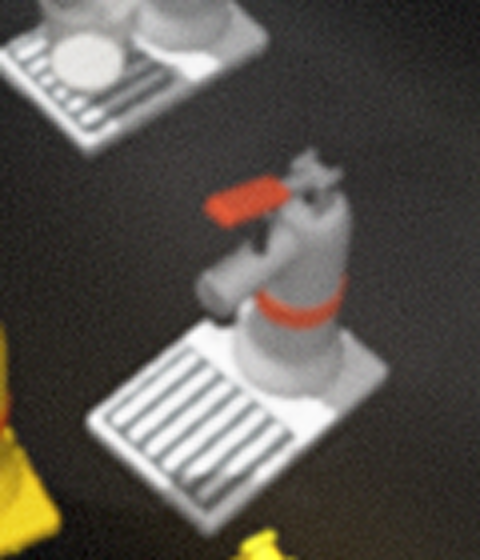

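The crop confirms it: a steel body with an orange ring and orange lever, tip ≈ (363,277), pin ≈ (389,270). The tool sits right by the green lever, so I go straight up first, then across.

```bash
python3 -m crank '[[[0,0,-4],[0,0,0]],[[0,0,-8],[0,0,0]],[[0,0,-12],[0,0,0]],[[-2,-2,-14],[0,0,0]],[[-5,-4,-14],[0,0,0]]]'
python3 -m crank '[[[-4,-2,0],[0,0,0]],[[-8,-4,0],[0,0,0]],[[-12,-6,0],[0,0,0]],[[-16,-8,0],[0,0,0]],[[-20,-10,0],[0,0,0]]]' 0
python3 - <<'E'
from h import *
s=sense();print(s['time'],s['position'],s['orientation'],s['wrist_force'])
grab('wrist','w1.png');grab('scene','s1.png')
print(camera_params('wrist'))
E
```

```text
time: 0.52
position: [0.6122, -0.0454, 0.3763]
orientation: [0.704, 0.71, 0.004, 0.002]
wrist_force: [1.3, -0.6, 0.6]
width: 0.0853
time: 0.93
position: [0.5176, -0.2366, 0.3749]
orientation: [0.704, 0.71, 0.003, 0.002]
wrist_force: [0.8, -0.0, -0.4]
width: 0.026
0.9333 [ 0.51756171 -0.23664494  0.37489361] [0.70443926 0.70975342 0.00348389 0.00181295] [ 0.81892618 -0.04254429 -0.41703074]
{'fovy': 63.89545355496199, 'cx': 314.92339364406126, 'cy': 239.0200588451643, 'cam_to_world': array([[ 0.99997721, -0.00640357,  0.00214057,  0.51406126],
       [-0.00545685, -0.95319409, -0.30230985, -0.16792019],
       [ 0.00397624,  0.30229128, -0.95320731,  0.51805645],
       [ 0.        ,  0.        ,  0.        ,  1.        ]])}
```

View pics/w1.png

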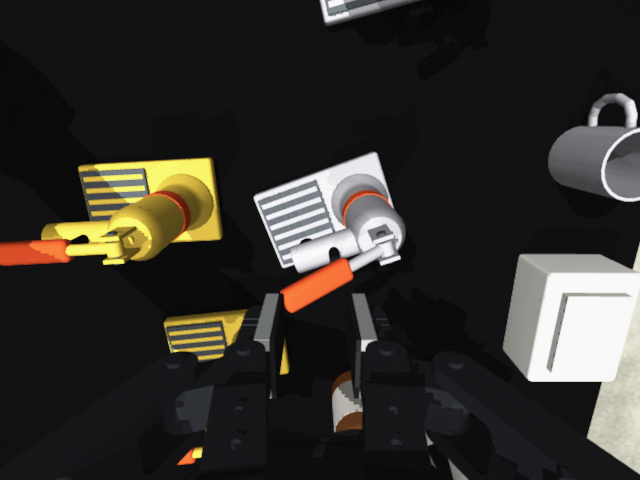

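View pics/s1.png

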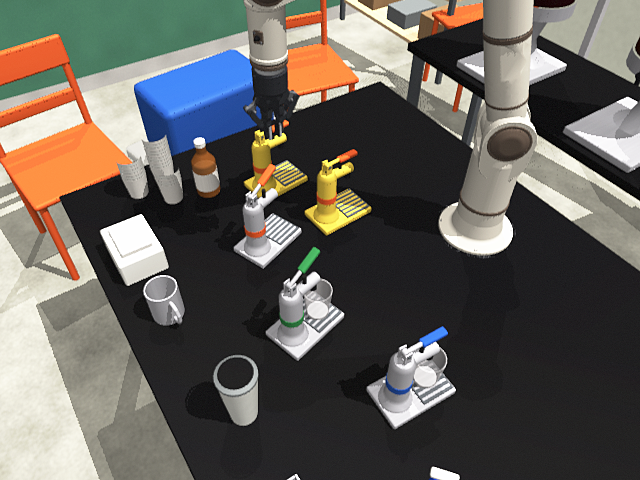

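Wrist view: orange tip ≈ (287,301), pin ≈ (387,249). Scene view: tip ≈ (270,170), pin ≈ (254,196). Both match the steel tap. Next I triangulate across the three views.

Run:
```python
from h import *
pw=camera_params('wrist');ps=camera_params('scene');pd=camera_params('side')
T={'tip':[(287,301),(270,170),(363,277)],'pin':[(386,249),(254,196),(389,270)],'rod/paddle':[(350,269),(260,183),(379,272)]}
for k,(w,s,d) in T.items():
    for nm,r in(('w-side',tri(pw,w,pd,d)),('w-scene',tri(pw,w,ps,s)),('sc-side',tri(ps,s,pd,d))): print(k,nm,r[0].round(3),round(r[1],4))
P=plane(pw,(386,249),.208);print(P)
```

```text
tip w-side [ 0.493 -0.299  0.258] 0.0013
tip w-scene [ 0.49  -0.324  0.209] 0.0
tip sc-side [ 0.503 -0.288  0.239] 0.0078
pin w-side [ 0.575 -0.274  0.213] 0.0017
pin w-scene [ 0.572 -0.274  0.198] 0.0131
pin sc-side [ 0.576 -0.266  0.203] 0.0108
rod/paddle w-side [ 0.543 -0.284  0.233] 0.0002
rod/paddle w-scene [ 0.542 -0.288  0.215] 0.0063
rod/paddle sc-side [ 0.546 -0.277  0.224] 0.0026
[ 0.57532571 -0.27559089  0.208     ]
```

The wrist–side pair agrees: lever length 0.1007 m (expected 0.100), pin height ≈ 0.21, elevation ≈ 0.55 rad, azimuth 17°. I'll push straight down with closed fingers 75 mm out from the pivot, at about (0.503,-0.296).

Run:
```python
from h import *
from scipy.spatial.transform import Rotation as R
s=sense();q=R.from_quat(s['orientation']);print(s['position'],s['width'])
print(100*q.inv().apply(np.array([.503,-.296,.29])-s['position']),q.as_matrix().round(3))
print('tilt fix rv', (q.inv()*R.from_quat([.7071,.7071,0,0])).as_rotvec().round(4))
```

```text
[ 0.51426437 -0.24451817  0.37434052] 0.009761644791208073
[-5.1402624  -1.13223477  8.43810575] [[ 0.006  1.     0.004]
 [ 1.    -0.006 -0.002]
 [-0.002  0.004 -1.   ]]
tilt fix rv [ 0.0045  0.0018 -0.0062]
```

```bash
python3 -m crank '[[[-2.6,-0.6,2],[0,0,0]],[[-5.1,-1.1,4],[0,0,0]],[[-5.1,-1.1,6.5],[0,0,0]],[[-5.1,-1.1,8.4],[0,0,0]],[[-5.1,-1.1,8.4],[0,0,0]]]' 0
python3 - <<'E'
from h import *
s=sense();print(s['position'],s['width'],s['wrist_force'])
a,_=grab('side','d2.png');b,_=grab('wrist','w2.png')
im=np.hstack([cv2.resize(a[200:360,290:450],(480,480),interpolation=cv2.INTER_CUBIC),b[160:480,200:440].repeat(1,0)[:480] if 0 else cv2.resize(b[160:400,200:360],(320,480))])
cv2.imwrite('pics/c2.png',im[:,:,::-1])
E
```

```text
time: 1.45
position: [0.5004, -0.2947, 0.2854]
orientation: [0.71, 0.704, -0.0, -0.002]
wrist_force: [-0.9, 0.3, 0.1]
width: -0.0002
[ 0.50038175 -0.29474633  0.28538317] -0.00020949118180988303 [-0.85306291  0.31682193  0.12315159]
```

View pics/c2.png

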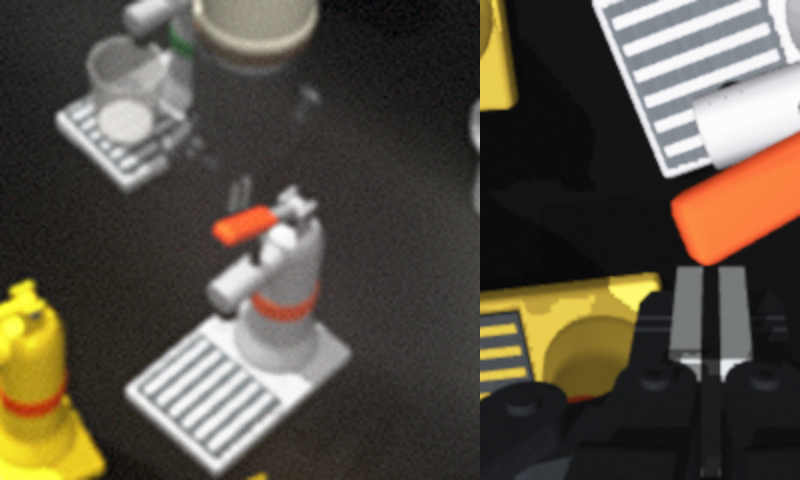

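Run:
```python
from h import *
pw=camera_params('wrist');pd=camera_params('side');s=sense()
print(s['position'],proj(pw,s['position']))
print(tri(pw,(305,276),pd,(363,278)))
a=cv2.imread('pics/w2.png')
m=cv2.inRange(cv2.cvtColor(a,cv2.COLOR_BGR2HSV),(2,150,110),(14,255,255)); m[:200]=0;m[310:]=0
n,l,st,ce=cv2.connectedComponentsWithStats(m);print(st[1:][st[1:,4]>200],ce[1:][st[1:,4]>200])
print('pin,tip est',proj(pw,(.575,-.274,.205)),proj(pw,(.493,-.299,.258)),proj(pw,(.501,-.295,.253)))
```

```text
[ 0.50308454 -0.29497739  0.28992807] [314.9676616  310.11365821]
(array([ 0.49624411, -0.29604259,  0.24930492]), np.float64(0.003849567685022469))
[[ 295  214  107   79 4094]] [[347.95456766 252.45652174]]
pin,tip est [432.29257093 212.17264079] [294.60873606 286.89887996] [310.67787976 275.45783093]
```

The tip remeasures to (0.496,-0.296,0.249), which agrees within about 1 cm. I'll shift 9 mm inward for margin and start down.

```bash
python3 -m crank '[[[0.2,0.9,1],[0,0,0]],[[0.2,0.9,2.5],[0,0,0]],[[0.2,0.9,3.5],[0,0,0]],[[0.2,0.9,4.5],[0,0,0]],[[0.2,0.9,5.5],[0,0,0]]]' 0
python3 -m crank '[[[0,0,0.6],[0,0,0]],[[0,0,1.2],[0,0,0]],[[0,0,1.6],[0,0,0]],[[0,0,1.8],[0,0,0]],[[0,0,1.8],[0,0,0]]]'
python3 -c "
from h import *
s=sense();print(s['position'],s['wrist_force'])"
```

```text
time: 1.97
position: [0.513, -0.293, 0.2349]
orientation: [0.709, 0.705, 0.001, 0.002]
wrist_force: [-0.1, 0.0, 1.7]
width: -0.0002
time: 2.38
position: [0.5128, -0.2931, 0.2165]
orientation: [0.709, 0.705, 0.001, 0.002]
wrist_force: [-0.1, 0.9, 0.5]
width: 0.0003
[ 0.51284842 -0.29309396  0.21652684] [-0.14889525  0.9161417   0.46523717]
```

```bash
python3 -m crank '[[[0,0,0.3],[0,0,0]],[[0,0,0.5],[0,0,0]],[[0,0,0.6],[0,0,0]],[[0,0,0.7],[0,0,0]],[[0,0,0.7],[0,0,0]]]'
python3 - <<'E'
from h import *
a,_=grab('side','d3.png');b,_=grab('wrist','w3.png')
im=np.hstack([cv2.resize(a[220:340,310:430],(400,400),interpolation=cv2.INTER_CUBIC),cv2.resize(b[140:380,240:480],(400,400))])
cv2.imwrite('pics/c3.png',im[:,:,::-1])
E
```

```text
time: 2.8
position: [0.5132, -0.2934, 0.2109]
orientation: [0.709, 0.705, 0.001, 0.002]
wrist_force: [-3.3, 0.6, 7.4]
width: 0.0003
```

View pics/c3.png

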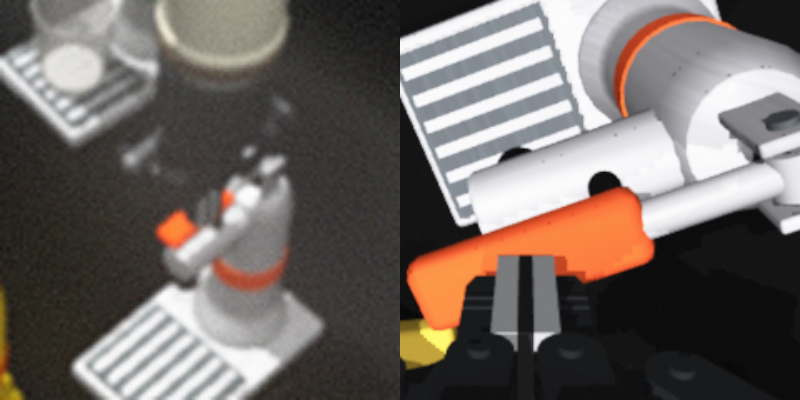

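The fingers sit on the orange paddle, with 7 N at z=0.211, exactly the shut height of its upper face. One firmer press, then I lift off and look.

```bash
python3 -m crank '[[[0,0,0.2],[0,0,0]],[[0,0,0.3],[0,0,0]],[[0,0,0.3],[0,0,0]]]'
python3 -m crank '[[[0,0,-2],[0,0,0]],[[0,0,-5],[0,0,0]],[[0,0,-9],[0,0,0]],[[0,0,-13],[0,0,0]],[[0,0,-15],[0,0,0]]]'
python3 -m crank '[[[-4,0,0],[0,0,0]],[[-8,0,0],[0,0,0]],[[-8,0,0],[0,0,0]],[[-8,0,0],[0,0,0]]]'
python3 - <<'E'
from h import *
s=sense();print(s['time'],s['position'],s['wrist_force'],s['dq'])
a,_=grab('side','d4.png');b,_=grab('scene','s4.png')
im=np.hstack([cv2.resize(a[100:340,230:430],(400,480),interpolation=cv2.INTER_CUBIC),cv2.resize(b[140:390,230:440],(400,480))])
cv2.imwrite('pics/c4.png',im[:,:,::-1])
E
```

```text
time: 3.15
position: [0.5132, -0.2935, 0.2107]
orientation: [0.709, 0.705, 0.001, 0.003]
wrist_force: [-5.6, 2.3, 16.6]
width: -0.0002
time: 3.57
position: [0.5142, -0.2933, 0.3662]
orientation: [0.709, 0.705, 0.002, 0.006]
wrist_force: [1.1, 0.2, 0.1]
width: -0.0002
time: 3.9
position: [0.5122, -0.3765, 0.3657]
orientation: [0.711, 0.703, 0.001, 0.006]
wrist_force: [0.6, 0.7, 0.0]
width: -0.0003
3.9 [ 0.51222744 -0.3764782   0.36574931] [0.56798512 0.65212258 0.01750477] [-0.03202223 -0.0198692  -0.0574299   0.03387516 -0.02785779  0.00209869
 -0.00983117]
```

View pics/c4.png

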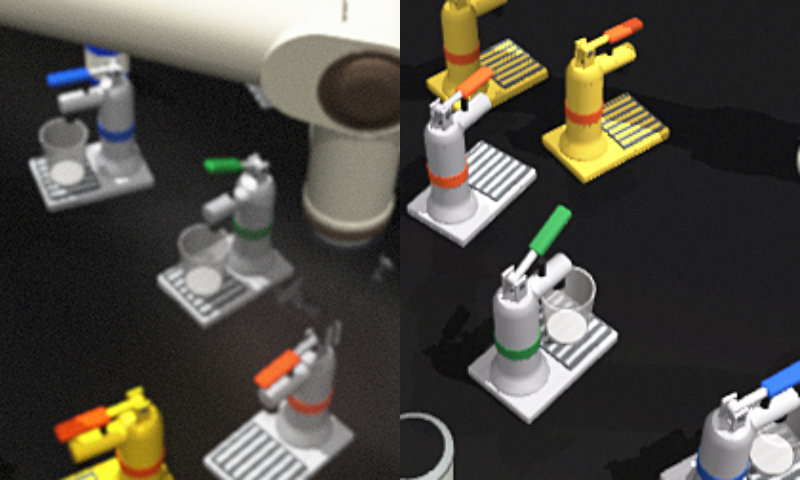

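The orange lever now lies parallel over its nozzle in both views, side tip ≈ (360,291), scene tip ≈ (277,178). Green still stands up, blue still lies down. I'll check the tip numerically, compare the bystanders, and hand in.

Run:
```python
from h import *
pd=camera_params('side');ps=camera_params('scene')
print(tri(pd,(360,291),ps,(277,178)), 'expected side px', proj(pd,(.479,-.303,.205)),proj(ps,(.479,-.303,.205)))
def c(f,lo,hi,box):
    m=cv2.inRange(cv2.cvtColor(cv2.imread('pics/'+f),cv2.COLOR_BGR2HSV),lo,hi);k=np.zeros_like(m);x0,y0,x1,y1=box;k[y0:y1,x0:x1]=m[y0:y1,x0:x1]
    y,x=np.nonzero(k);return x.mean().round(1),y.mean().round(1),len(x)
for f in('s1.png','s4.png'): print(f,c(f,(50,120,40),(80,255,255),(290,240,325,275)),c(f,(100,120,80),(125,255,255),(415,320,455,355)))
sign_off()
```

```text
(array([ 0.48835383, -0.29429499,  0.20140223]), np.float64(0.004467395150283364)) expected side px [357.13678406 294.1474855 ] [277.49696072 173.89871813]
s1.png (np.float64(308.6), np.float64(259.7), 264) (np.float64(433.7), np.float64(335.9), 296)
s4.png (np.float64(308.6), np.float64(259.5), 269) (np.float64(433.6), np.float64(335.9), 296)
the job is handed in; nothing more can be done
```

I pushed the steel tap's orange lever down onto its stop with the closed fingers, lifted clear, and handed the job in at about 4 s on the clock.

- **Shut:** the paddle's upper face ended at 0.211 m, the level height. It then resisted up to about 17 N with no further travel.
- **Orange tip:** triangulated after lifting off, it is at 0.201 m, against 0.205 m when level. The sideways position differs by about 1 cm from my prediction, and the two camera rays missed each other by 4 mm; I put this down to hand-picked pixels.
- **Bystanders:** in the scene camera, the green and blue levers are within 0.2 px of where they were. That comparison starts just after the first lift; I have no measured check that the lift itself, which began close to the green lever, left it in place. The yellow look-alikes were not approached while low.
- **Early disagreement:** one scene–wrist estimate of the raised tip, before the push, was about 5 cm too low. I used the wrist–side pair instead, which gave the right lever length.

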